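# Seat an instrument board with its ejector levers

## Robot

A 7-joint arm with a two-finger parallel gripper is mounted at the origin on the work surface; the furniture and walls round the work are solid. World frame = base frame: x ahead of the robot, y to its left, z up, the work surface at z = 0. Lengths are in m, angles in rad, forces in N, time in s.
With the tool pointing down it reaches from about 0.4 to 0.875 m from the base axis. Payload 19.3 kg.
Tool frame: the origin (TCP) lies midway between the tips of the shut fingers; the grasp point (between the pads) lies bot.tcp_to_grasp behind it (bot.tcp_to_grasp is the distance from the TCP to the grasp point, in m); z points along the fingers, y is the line along which they close (so a half turn about z gives the same grasp; the last joint's range is limited). The gripper opens to 85 mm and grips with 20 to 120 N. Pads are 22 mm wide; open, the fingers measure 114 mm over their backs; the gripper's body (76 mm by 85 mm) begins 54 mm behind the grasp point. The pads swing forward as they close: fully open they stand 13 mm farther back than shut.
Start: joints at [-0.07, 0.521, -0.036, 1.599, 0.021, 1.021, -0.113], TCP at [0.625, -0, 0.231] pointing down, gripper open.
Joint ranges: [-2.91, 2.91], [-0.3, 2.13], [-1.5, 1.42], [0.17, 2.43], [-1.26, 4.41], [0.16, 1.93], [-2.52, 2.52]. Speed limits (rad/s): [1.89, 1.89, 2.39, 2.39, 3.01, 3.01, 3.01].

## Interface

Orientations are given as [roll, pitch, yaw] about the fixed x, y, z axes, in that order (R = Rz(yaw) Ry(pitch) Rx(roll)).
In Python, from workcell import observe, imaging, bot gives the robot as it stands.
- The arm moves only by the tool send_rows, never from a script. Its argument "plan" is text: rows parted by semicolons, each of 7 numbers parted by spaces: the shift along the tool's x, y, z in m, then the turn, a rotation vector about the tool's x, y, z in degrees, then the finger opening in m, from 0 to 0.0854. In form: dx dy dz rx ry rz claw; .... A call has 1 to 10 rows; each row is the pose to reach, as a shift and turn from the pose commanded when the call began, along the tool's axes at that moment; what a row does not reach only later rows make up. A row lasts 1/12 s, in which the tool goes at most 41.7 mm and 7.16 degrees, less where a joint would pass 70% of its speed; a pose out of reach is approached as far as the arm can. A call with a gripper value outside its range is refused whole. The fingers move at their own pace and stop on an object; "grip_force" is the grip in N (left out, the last holds). Time passes only in rows, so rows that repeat a pose let the fingers close. It gives the time, the measured TCP pose, the force, the opening and the grip force at its end, in the units of the state.
- observe(): the state, without advancing time (a new reading comes with each control period).
- imaging.grab_frame(name): name is "scene" or "side" or "wrist"; returns a dict with "color" (400x640x3 uint8, red, green, blue), "fx", "fy", "cx", "cy" (pixels), "eye" and "orientation" of the camera in the world; the wrist camera has in their place "tool_from_camera" (4x4, takes a point from camera to tool coordinates, whose origin is the TCP and whose axes are the flange's). Camera axes: x right, y down, z forward; pixel columns grow to the right and rows downward; lengths in m; the calibration is good to about 2 mm. The wrist camera is an equidistant fisheye: a pixel r from the principal point sees the ray r / f radians off the axis. A picture is of the moment at which its call begins: read the wrist's pose just before it. There is no depth.
- bot.job_done(): hands the job in; it is judged then, once.
The state is a dict: "clock": time; "qpos": joint angles; "qd": joint speeds; "joint_efforts": joint torques, N m; "position": TCP position; "tool_rot": TCP orientation; "force": force on the tool from outside, world axes, zero at the start; "moment": the same for the moment, N m; "grip_width": finger opening in m; "finger_force": force on a finger pad.
Only numpy, scipy, OpenCV 4.12 (cv2) and the standard library are available. Lean on these libraries where they do the work, as an engineer would, in place of code of your own. Each camera call takes 0.05 s, during which the arm holds its last target. There are 200 camera calls.

## Task

Take the instrument board out of its storage stand, set it upright in the guides of the cradle so that it rests on the connector's contacts, and let go of it. Then swing the cradle's two ejector levers inward: bring both up against the board's ears, then press them on a little at a time in turn so that the board goes down level, until both ends of the board are fully home on the connector floor; the levers must do the seating, so do not press the board home by hand, and stop gently when a lever comes up hard. Leave the other things on the bench where they are.

Things in the scene. Friction and masses are not known exactly. Their poses are not given: they have to be found in the camera images.
- board: Loose instrument board: upright aluminium plate 4 mm thick (x), 110 mm long (y; 122 mm in its lowest 16 mm), 80 mm high (z). Grey grip rail along the top middle, 12 mm thick, 60 mm long, z = 78 to 92 mm: hold it there from above. At each end an ear 4 mm thick, y = 55 to 66 mm, z = 29.5 to 35.5 mm. Origin: centre of the bottom edge. 0.15 to 0.31 kg. Fits either way round.
- board_end_a (a point): Bottom edge of the board, 50 mm from its middle towards its +y end.
- board_end_b (a point): Bottom edge of the board, 50 mm from its middle towards its -y end.
- stand: Fixed grey storage stand, 60 x 142 mm, 48 mm high; the board stands in its 7 mm wide slot (along y), bottom edge 8 mm above the bench. Origin: centre of the underside.
- cradle: Fixed cradle: grey base 100 (x) by 210 mm (y), 12 mm thick. Origin: centre of the underside; the board goes in upright along its y. Black guide cheeks at y = 44 to 58 mm either side, 6.5 mm apart, flared mouths up to z = 75 mm. Steel brackets at both ends carry the levers: pivots at y = +80.5 and -80.5 mm, z = 58 mm.
- connector: White slotted connector in the cradle, slot along y, 6.5 x 125 mm. Origin: mid-slot, 8 mm below the rigid slot floor; its height above the bench varies, 12 to 15 mm. Near its ends two brass contact bars stand 7 mm above the floor: a board set in rests on them, bottom edge at z = 15 mm here. Each yields only at about 18 N and stays where pushed. Fully home: bottom edge at z = 8 mm here.
- lever_a (a joint): Lever at the cradle's +y end (rad): 0 = handle upright, grows as it swings outward, -0.15 to 1.1. Starts at 0.94 to 1.03, where the ears pass freely. Swung in, its nose meets the board's ear at 0.4 to 0.65 and presses that end down, needing 5 to 9 N at the tip (1 to 3 N when free); between 0 and 0.22, by connector height, that end is home and the lever comes up hard. Stays where left.
- lever_b (a joint): The same for the lever at the cradle's -y end; grows as the handle swings outward (to the cradle's -y).
- lever_a_tip (a point): Centre of the smooth, slippery black round crossbar at the end of lever a's handle: 70 mm from the pivot, 12 mm in diameter, 30 mm long along the cradle's x. The lever's nose is a straight round bar 5 mm thick from the pivot inboard at right angles to the handle, 21 mm long; its underside bears on the ear's outer top corner.
- lever_b_tip (a point): The same on lever b.
- note_block: Bystander: yellow pad of notes, 76 x 76 x 18 mm; origin at the centre of its underside.
- lab_timer: Bystander: small white timer, 66 x 66 x 20 mm; origin at the centre of its underside.
- tape_1: Bystander: roll of tape lying flat, 104 mm across, 25 mm high; origin at the centre of its underside.
- petri_dish: Bystander: glass dish, 70 mm across, 15 mm high; origin at the centre of its underside.
- stapler: Bystander: stapler, 36 x 135 x 54 mm; origin at the centre of its underside.
There are look-alikes about, which are no part of the job. There is more than one size of the board; the one meant has the size given above.

How it is judged:
By the outcome, as a careful person would: the job done as asked, in the order asked, and still so for the second after the job is handed in, with the robot touching nothing.
It also fails if it takes over 72 s, if anything falls off the work surface, if the arm or the gripper's body presses on something with over 40 N, if the wrist force passes 120 N, or if a joint passes its speed limit or range.

## Working session

There is one attempt and no reset: what is moved stays moved. The work goes in short steps, Python scripts to look and compute and a tool call to move; the robot and the scene stay as the last step left them, time stands still between calls to the robot, and variables do not carry over. Pictures are saved under pics/ and viewed, at most 10 in all, crops included, and the job is handed in when it is done.

Besides the shell and the picture viewer there is one more tool, called after "Request:" as a command line: name --argument value ..., lists and objects as JSON in quotes. send_rows: Moves the arm, as the interface text tells. Its arguments: {"type":"object","properties":{"plan":{"type":"string"},"grip_force":{"type":"number"}},"required":["plan"]}

```bash
mkdir -p pics; ls
python3 - <<'E'
from workcell import observe, imaging, bot
import cv2
print(observe()); print(bot.tcp_to_grasp)
for n in ["scene","side","wrist"]:
    f=imaging.grab_frame(n); cv2.imwrite(f"pics/{n}0.png",f["color"][:,:,::-1])
    print(n,{k:v for k,v in f.items() if k!="color"})
E
```

```text
pics
{'clock': 0.0, 'qpos': array([-0.07020511,  0.52202609, -0.03632543,  1.59997774,  0.02119947,
        1.02115418, -0.11278835]), 'qd': array([-0.00027623, -0.00054034, -0.00113428,  0.00038375, -0.00039698,
        0.00269263, -0.00121027]), 'joint_efforts': array([-4.24098413e-03, -9.27110124e+01,  1.97758444e+00, -3.69928443e+01,
        1.76317629e-02,  8.19846697e-03, -6.58496788e-05]), 'position': array([ 6.24657038e-01, -3.57684173e-05,  2.30729088e-01]), 'tool_rot': array([-3.14041548e+00,  8.64031832e-05,  1.57080063e+00]), 'force': array([-0.58806204, -0.17734215,  0.54598426]), 'moment': array([-0.00266372, -0.0319668 , -0.00977224]), 'finger_force': 0.0, 'grip_width': 0.08521783658830547}
0.0187
scene {'fx': 484.26387522520145, 'fy': 484.26387522520145, 'cx': 319.2649164177325, 'cy': 203.85631346868672, 'eye': array([-0.06025672, -0.82248187,  0.91880514]), 'orientation': array([-2.24429083, -0.01514508, -0.55249329])}
side {'fx': 391.75928435491704, 'fy': 391.75928435491704, 'cx': 318.17863399408213, 'cy': 200.52433677052167, 'eye': array([ 0.16629012, -0.72165889,  0.56340188]), 'orientation': array([-2.06758134, -0.01719527, -0.3991148 ])}
wrist {'fx': 309.70691628693146, 'fy': 309.70691628693146, 'cx': 315.1341494324237, 'cy': 198.0238977893975, 'tool_from_camera': array([[ 1.20211555e-03, -9.65325122e-01, -2.61047819e-01,
         6.57004482e-02],
       [ 9.99999054e-01,  1.33512498e-03, -3.32181541e-04,
         3.69631035e-04],
       [ 6.69194650e-04, -2.61047173e-01,  9.65325813e-01,
        -1.42912924e-01],
       [ 0.00000000e+00,  0.00000000e+00,  0.00000000e+00,
         1.00000000e+00]])}
```

View pics/scene0.png

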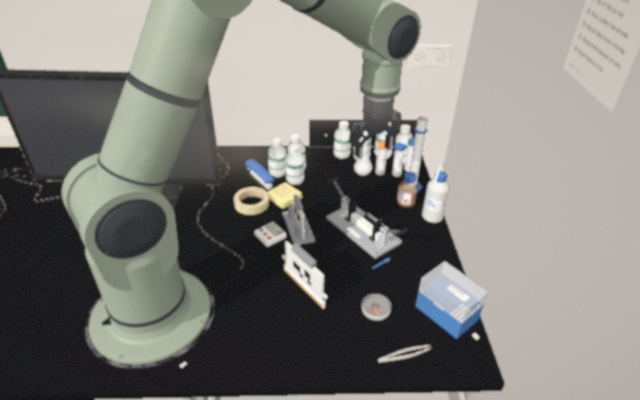

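View pics/side0.png

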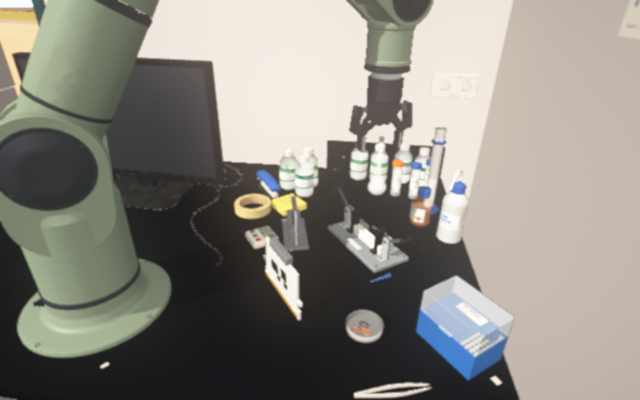

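The scene and side views show three things that matter. There is a white board-like thing with a dark rail at scene (305,272), a grey board in a grey stand at scene (297,220), and the cradle at scene (363,232) with its levers splayed. I'll enlarge this area and check the wrist view.

Run:
```python
import cv2, numpy as np
a=cv2.imread("pics/scene0.png")[170:310,225:420]; b=cv2.imread("pics/side0.png")[180:330,225:420]
a=cv2.resize(a,None,fx=4,fy=4,interpolation=cv2.INTER_CUBIC)
b=cv2.resize(b,None,fx=4,fy=4,interpolation=cv2.INTER_CUBIC)
cv2.imwrite("pics/cropa.png",a)
cv2.imwrite("pics/cropb.png",b)
```

```text
(no output)
```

View pics/cropa.png

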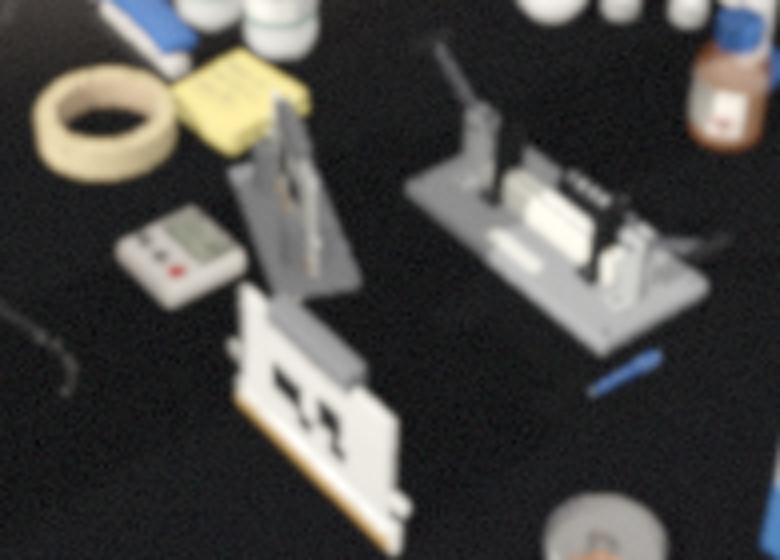

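View pics/wrist0.png

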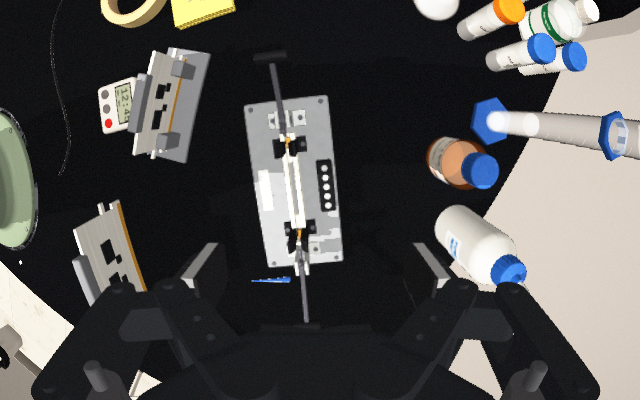

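Pixel notes, wrist view (up = world +y, right = +x): board A is in the grey stand at (170,105). Board B stands loose at (110,250), also seen at scene (305,272). The cradle base corners are near (245,107), (327,96), (342,262) and (269,267), with lever tips at (270,57) and (307,325). I'll measure the sizes of both boards and the cradle.

```bash
cat > h.py <<'E'
import numpy as np, cv2
from scipy.spatial.transform import Rotation as R
from workcell import observe, imaging, bot
def pose(s): 
    T=np.eye(4);T[:3,:3]=R.from_euler('xyz',s["tool_rot"]).as_matrix();T[:3,3]=s["position"];return T
def grab(n,fn=None):
    s=observe();f=imaging.grab_frame(n)
    if n=="wrist": f["T"]=pose(s)@f["tool_from_camera"]
    else:
        T=np.eye(4);T[:3,:3]=R.from_euler('xyz',f["orientation"]).as_matrix();T[:3,3]=f["eye"];f["T"]=T
    f["fish"]=n=="wrist"
    if fn: cv2.imwrite(fn,f["color"][:,:,::-1])
    return f
def proj(f,P):
    P=np.atleast_2d(P);c=(P-f["T"][:3,3])@f["T"][:3,:3]
    if f["fish"]:
        r=np.linalg.norm(c[:,:2],axis=1);th=np.arctan2(r,c[:,2]);d=c[:,:2]/np.maximum(r,1e-9)[:,None]*th[:,None]
    else: d=c[:,:2]/c[:,2:]
    return d*[f["fx"],f["fy"]]+[f["cx"],f["cy"]]
def plane(f,uv,z):
    uv=np.atleast_2d(np.float64(uv));d=(uv-[f["cx"],f["cy"]])/[f["fx"],f["fy"]]
    if f["fish"]:
        th=np.linalg.norm(d,axis=1);v=np.c_[d/th[:,None]*np.sin(th)[:,None],np.cos(th)]
    else: v=np.c_[d,np.ones(len(d))]
    v=v@f["T"][:3,:3].T;e=f["T"][:3,3]
    return e+v*((z-e[2])/v[:,2])[:,None]
E
python3 - <<'E'
from h import *
np.set_printoptions(precision=4,suppress=True)
w=grab("wrist");s=grab("scene");sd=grab("side")
c=plane(w,[[245,107],[327,96],[342,262],[269,267]],.012);print("cradle",c[:,:2],np.linalg.norm(np.diff(c,axis=0),axis=1))
S=lambda x,y:(225+x/4,170+y/4)
c=plane(s,[S(405,185),S(603,352),S(710,288)],.012);print("cradle scene",c[:,:2],np.linalg.norm(np.diff(c,axis=0),axis=1))
c=plane(w,[[270,57],[307,325]],.09);print("tips",c)
b=plane(s,[S(238,400),S(395,552)],.0);print("B bottom scene",b,np.linalg.norm(b[0]-b[1]))
for z in (.09,.085,.1):
  b=plane(s,[S(270,300),S(362,375)],z);print("B rail",z,b[:,:2],np.linalg.norm(b[0]-b[1]))
for z in (.095,.1):
  b=plane(w,[[146,74],[131,131]],z);print("A rail wrist",b[:,:2],np.linalg.norm(b[0]-b[1]))
b=plane(w,[[182,48],[211,55],[186,163],[135,152]],0.0);print("A stand",b[:,:2])
E
python3 - <<'E'
import cv2
a=cv2.imread("pics/wrist0.png")[30:310,60:350]
cv2.imwrite("pics/wcrop.png",cv2.resize(a[:,:160],None,fx=2.1*1,fy=2.1,interpolation=cv2.INTER_CUBIC))
E
```

```text
cradle [[ 0.5425  0.0782]
 [ 0.6384  0.0894]
 [ 0.66   -0.1186]
 [ 0.564  -0.1267]] [0.0965 0.2091 0.0964]
cradle scene [[ 0.5351  0.0782]
 [ 0.5561 -0.1332]
 [ 0.6565 -0.1212]] [0.2124 0.1012]
tips [[ 0.5838  0.1215  0.09  ]
 [ 0.6158 -0.1612  0.09  ]]
B bottom scene [[ 0.3339 -0.0378  0.    ]
 [ 0.3552 -0.1957  0.    ]] 0.15928882566762018
B rail 0.09 [[ 0.3527 -0.0502]
 [ 0.3682 -0.1345]] 0.08566756152746134
B rail 0.085 [[ 0.3552 -0.0456]
 [ 0.3708 -0.1303]] 0.08618437517628016
B rail 0.1 [[ 0.3477 -0.0595]
 [ 0.363  -0.1428]] 0.08463393422982309
A rail wrist [[0.4587 0.1162]
 [0.4383 0.0603]] 0.05946291696709259
A rail wrist [[0.4617 0.1153]
 [0.4417 0.0604]] 0.058396623821955984
A stand [[0.4559 0.1613]
 [0.4961 0.1472]
 [0.4578 0.0112]
 [0.3789 0.0292]]
```

View pics/wcrop.png

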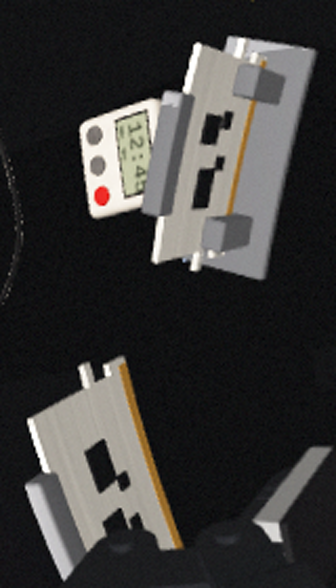

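Board A, in the grey stand (wrist (170,105)), has a 60 mm rail, so it is the one meant. Board B (wrist (110,250)) has an 85 mm rail and a 159 mm bottom edge, so it's the oversized look-alike. The cradle measures about 97 x 209 mm, which agrees with the description. I'll go above A.

Request:
send_rows --plan "0.02 -0.04 0.01 0 0 5 0.085; 0.045 -0.08 0.02 0 0 10 0.085; 0.065 -0.125 0.03 0 0 15 0.085; 0.088 -0.172 0.03 0 0 20 0.085; 0.088 -0.172 0.03 0 0 20 0.085; 0.088 -0.172 0.03 0 0 20 0.085; 0.088 -0.172 0.03 0 0 20 0.085; 0.088 -0.172 0.03 0 0 20 0.085"

```text
clock: 0.97
position: [0.4536, 0.088, 0.2016]
tool_rot: [3.141, -0.0, 1.222]
force: [0.2, -0.5, 0.3]
grip_width: 0.085
finger_force: 0.0
```

Run:
```python
from h import *
s=observe();print(s["clock"],s["position"],s["tool_rot"])
f=grab("wrist","pics/w1.png")
import pickle;pickle.dump(f,open("w1.pkl","wb"))
```

```text
0.9667 [0.4536404  0.08797828 0.20162313] [ 3.14075925e+00 -4.88112627e-04  1.22202266e+00]
```

View pics/w1.png

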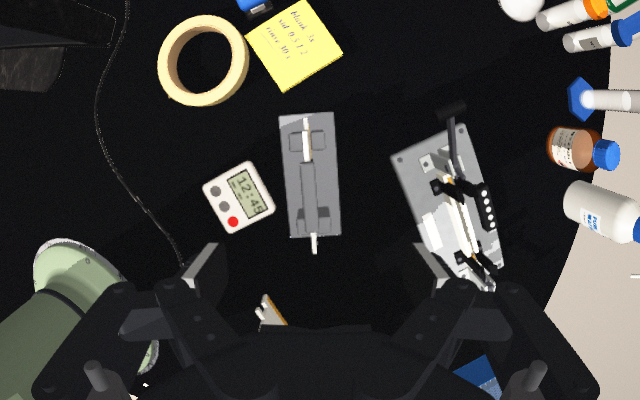

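The rail lies at about (301–317, 163–233), the board's end tips are near (306,118) and (314,252), and the stand corners are (280,115), (333,112), (341,235) and (290,238). I'll turn these into an offset.

Run:
```python
from h import *
import pickle
np.set_printoptions(precision=4,suppress=True)
f=pickle.load(open("w1.pkl","rb"))
c=plane(f,[[280,115],[333,112],[341,235],[290,238]],0);print("stand",c[:,:2],np.linalg.norm(np.diff(c,axis=0),axis=1),c.mean(0))
d=(c[0]+c[1]-c[2]-c[3]);print("yaw",np.degrees(np.arctan2(-d[0],d[1])))
r=plane(f,[[301,163],[316,163],[318,233],[301,233]],.1);print("rail",r[:,:2],r.mean(0))
m=c.mean(0)
for yaw in [-20]:
  Rz=R.from_euler('z',yaw,degrees=True).as_matrix()
  print(proj(f,np.array([[0,30,100],[0,-30,100],[0,55,88],[0,-55,88],[0,61,24],[0,-61,24]])/1e3@Rz.T+[m[0],m[1],0]))
# grey rail edges by row profile
g=cv2.cvtColor(f["color"],cv2.COLOR_RGB2GRAY)
for v in (175,190,205,220): print(v,g[v,284:340])
```

```text
stand [[0.4407 0.1646]
 [0.4966 0.1476]
 [0.4583 0.0084]
 [0.3994 0.0256]] [0.0585 0.1444 0.0614] [0.4487 0.0865 0.    ]
yaw -15.968904701681824
rail [[0.4532 0.1186]
 [0.4645 0.1145]
 [0.4458 0.0579]
 [0.4322 0.0627]] [0.4489 0.0884 0.1   ]
[[309.4818 165.0413]
 [309.7194 235.213 ]
 [309.6971 132.9584]
 [310.0583 255.5408]
 [310.7554 123.85  ]
 [310.9394 235.4629]]
175 [ 94 140 144 143 143 145 146 147 147 146 146 145 144 143 148 131 108 118
 139 143 143 144 144 144 146 147 149 148 145 143 122 125 149 146 145 146
 148 146 148 147 146 145 147 145 146 146 146 148 148 146 146 148 146 118
  23  15]
190 [ 25  47 120 139 142 146 145 148 144 141 144 145 145 146 143 142 138 100
 112 132 142 147 141 145 146 144 146 145 147 145 142 122 117 145 142 146
 144 143 146 142 145 143 143 143 146 143 146 145 144 145 146 146 147 141
 129  40]
205 [ 12  20  19  92 126 142 144 143 141 144 137 139 140 142 142 144 141 141
 122 117 130 140 139 143 141 142 143 144 143 144 143 144 135 114 140 143
 141 142 143 142 138 139 139 141 142 144 144 145 143 146 144 144 144 143
 136  76]
220 [ 13  17  18  14  72 120 144 143 143 140 142 136 103 124 134 136 139 138
 136 124 114 118 135 139 142 141 143 143 141 143 142 141 144 139 116 135
 139 141 142 142 144 142 142 144 147 144 131 130 142 143 141 141 141 143
 144 139]
```

Run:
```python
from h import *
import pickle
np.set_printoptions(precision=4,suppress=True)
f=pickle.load(open("w1.pkl","rb"))
p=plane(f,[[307.3,175],[308.5,190],[310,205],[311.3,220],[309.4,198]],.1);d=p[0]-p[3];print(p,np.degrees(np.arctan2(-d[0],d[1])))
s=observe();print((p[4]-s["position"])@R.from_euler('xyz',s["tool_rot"]).as_matrix())
```

```text
[[0.4546 0.1077 0.1   ]
 [0.4512 0.0957 0.1   ]
 [0.448  0.0834 0.1   ]
 [0.4445 0.0708 0.1   ]
 [0.4496 0.0892 0.1   ]] -15.285191473391292
[-0.0001 -0.0046  0.1015]
```

Request:
send_rows --plan "0 -0.0045 0.03 0 0 -4.5 0.06; 0 -0.0045 0.06 0 0 -4.5 0.06; 0 -0.0045 0.085 0 0 -4.5 0.05; 0 -0.0045 0.105 0 0 -4.5 0.05; 0 -0.0045 0.12 0 0 -4.5 0.05; 0 -0.0045 0.125 0 0 -4.5 0.05; 0 -0.0045 0.125 0 0 -4.5 0.05; 0 -0.0045 0.125 0 0 -4.5 0.05"

```text
clock: 1.68
position: [0.4493, 0.0892, 0.0766]
tool_rot: [3.142, 0.0, 1.299]
force: [0.5, -0.3, 0.9]
grip_width: 0.0501
finger_force: 0.0
```

Request:
send_rows --plan "0 0 0 0 0 0 0.03; 0 0 0 0 0 0 0.02; 0 0 0 0 0 0 0.014; 0 0 0 0 0 0 0.008; 0 0 0 0 0 0 0.005; 0 0 0 0 0 0 0.005; 0 0 0 0 0 0 0.005; 0 0 0 0 0 0 0.005" --grip_force 40

```text
clock: 2.35
position: [0.4493, 0.0896, 0.077]
tool_rot: [3.14, -0.001, 1.3]
force: [-0.7, -1.8, 9.2]
grip_width: 0.0115
finger_force: 39.3
```

Request:
send_rows --plan "0 0 -0.01 0 0 0 0.005; 0 0 -0.03 0 0 0 0.005; 0 0 -0.055 0 0 0 0.005; 0 0 -0.08 0 0 0 0.005; 0 0 -0.105 0 0 0 0.005; 0 0 -0.13 0 0 0 0.005; 0 0 -0.14 0 0 0 0.005; 0 0 -0.14 0 0 0 0.005; 0 0 -0.14 0 0 0 0.005"

```text
clock: 3.1
position: [0.4487, 0.0895, 0.2168]
tool_rot: [3.141, -0.001, 1.3]
force: [0.0, -0.7, -3.1]
grip_width: 0.0112
finger_force: 39.8
```

Run:
```python
from h import *
import pickle
np.set_printoptions(precision=4,suppress=True)
s=observe();print(s["clock"],s["position"],s["tool_rot"],s["force"],s["grip_width"])
F={n:grab(n,f"pics/{n}2.png") for n in ("wrist","scene","side")}
pickle.dump(F,open("f2.pkl","wb"))
# compose: wrist view left, side crop right
w=F["wrist"]["color"][0:400,60:560,::-1]
c=cv2.resize(F["side"]["color"][140:280,200:430,::-1],(690,420))
cv2.imwrite("pics/w2c.png",cv2.resize(w,(750,600)))
```

```text
3.1 [0.4487 0.0895 0.2168] [ 3.1406 -0.0007  1.3003] [ 0.0437 -0.7208 -3.1288] 0.011221631728197543
```

View pics/w2c.png

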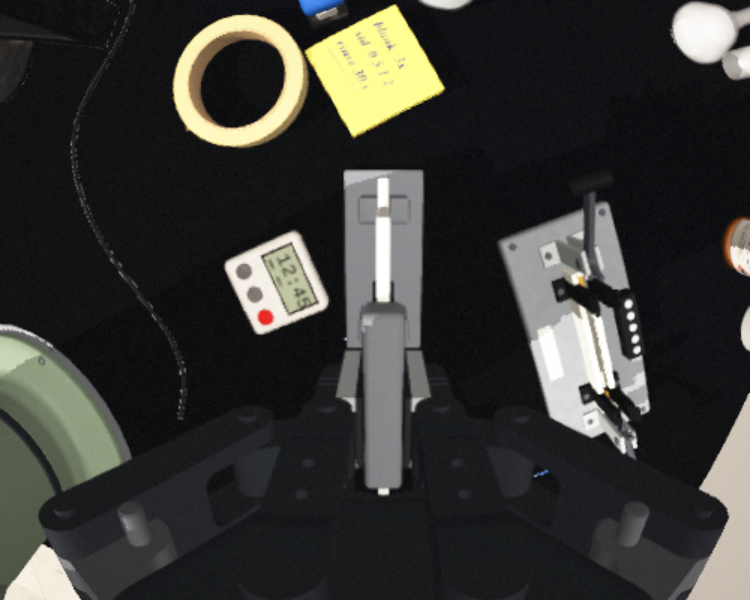

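The board is held and clear of the stand. The rail is at crop rows 305–488, centred between the fingers. Next I'll go to a spot where the wrist camera looks straight down on the cradle.

Request:
send_rows --plan "-0.015 0.025 -0.01 0 0 -3 0.005; -0.035 0.055 -0.02 0 0 -7 0.005; -0.06 0.085 -0.02 0 0 -11 0.005; -0.085 0.115 -0.02 0 0 -15 0.005; -0.11 0.15 -0.02 0 0 -19 0.005; -0.13 0.18 -0.02 0 0 -21.4 0.005; -0.145 0.2 -0.02 0 0 -21.4 0.005; -0.1495 0.2075 -0.02 0 0 -21.4 0.005; -0.1495 0.2075 -0.02 0 0 -21.4 0.005; -0.1495 0.2075 -0.02 0 0 -21.4 0.005"

```text
clock: 4.08
position: [0.6081, -0.1096, 0.235]
tool_rot: [-3.139, -0.001, 1.673]
force: [-0.7, -0.4, -2.9]
grip_width: 0.011
finger_force: 39.9
```

Run:
```python
from h import *
import pickle
np.set_printoptions(precision=4,suppress=True)
s=observe();print(s["clock"],s["position"],s["tool_rot"],s["force"],s["grip_width"],s["qpos"])
f=grab("wrist","pics/w3.png");f["s"]=s
pickle.dump(f,open("w3.pkl","wb"))
cv2.imwrite("pics/w3c.png",cv2.resize(f["color"][20:300,180:450,::-1],(578,600),interpolation=cv2.INTER_CUBIC))
g=pickle.load(open("f2.pkl","rb"))["wrist"]; 
p=plane(g,[[316,205],[316,325]],.240); T=np.array([.4487,.0895,.2168]); print((p-T)@R.from_euler('xyz',[3.1406,-.0007,1.3003]).as_matrix())
```

```text
4.0833 [ 0.6081 -0.1096  0.235 ] [-3.1394 -0.0008  1.6734] [-0.7211 -0.4425 -2.921 ] 0.010970401140563543 [ 0.0837  0.5076 -0.0015  1.6145  0.0004  1.0217  0.1848]
[[ 0.0305  0.0007 -0.0232]
 [-0.0298  0.0009 -0.0232]]
```

View pics/w3c.png

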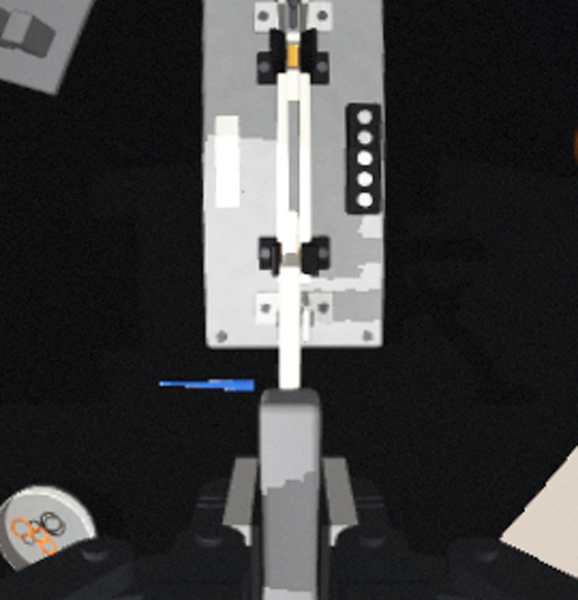

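The cradle's cheek bolts are at crop (264,67), (322,67), (266,254) and (322,254). The base corners are (207,346) and (382,347), the slot axis is u≈294, and the board is at u≈289. I'll compute the remaining offset.

Run:
```python
from h import *
import pickle
np.set_printoptions(precision=4,suppress=True)
f=pickle.load(open("w3.pkl","rb"));s=f["s"];Rt=R.from_euler('xyz',s["tool_rot"]).as_matrix()
k=f["color"]
U=lambda L:np.array(L)/[578/270,600/280]+[180,20]
L=lambda L,z:(plane(f,U(L),z)-s["position"])@Rt
print("base",L([[207,346],[382,347],[203,30],[384,30]],.012))
for z in (.018,.024): print("bolts",z,L([[264,67],[322,67],[266,254],[322,254]],z))
print("rail mid",L([[290.5,420]],.258))
# profiles: slot/connector edges
g=cv2.cvtColor(k,cv2.COLOR_RGB2GRAY)
for v in (62,68,74,80,90,100,110): print(v,g[v,300:334])
for v in (150,160,170,180,190): print(v,g[v,300:334])
print("base rows"); 
for v in (100,140,170): 
  r=g[v].astype(int); print(v,np.where(r[260:380]>80)[0][[0,-1]]+260)
```

```text
base [[-0.0125 -0.0465  0.2231]
 [-0.0129  0.0528  0.2228]
 [ 0.1663 -0.0474  0.2232]
 [ 0.1666  0.052   0.223 ]]
bolts 0.018 [[ 0.1424 -0.0135  0.2171]
 [ 0.1425  0.0175  0.217 ]
 [ 0.0397 -0.0125  0.217 ]
 [ 0.0398  0.0178  0.217 ]]
bolts 0.024 [[ 0.1411 -0.0133  0.2111]
 [ 0.1412  0.0172  0.211 ]
 [ 0.0402 -0.0123  0.211 ]
 [ 0.0402  0.0175  0.211 ]]
rail mid [[ 0.0257  0.0005 -0.023 ]]
62 [166 166 165 166 164 164 162 165 156 178 250 251 251 247 249 251 251 251
 251 234 244 250 251 249 232 160 162 162 163 161 161 164 163 162]
68 [166 169 168 164 165 165 167 166 152 183 250 251 251 243 206 165 165 166
 165 135 234 250 251 249 233 166 163 164 166 163 164 165 167 167]
74 [167 165 165 164 167 164 165 162 152 180 249 251 251 244 212 169 162 164
 163 136 233 249 251 249 234 165 164 164 164 166 166 168 168 170]
80 [167 166 164 167 166 168 166 166 165 209 250 251 251 246 216 165 168 162
 166 138 232 249 251 249 236 177 166 164 169 166 167 164 167 164]
90 [219 220 219 220 217 218 220 219 220 250 255 255 255 253 222 168 169 168
 168 163 254 255 255 255 238 182 168 170 168 169 171 169 171 17
[... 355 characters left out ...]
55 255 255
 254 251 254 255 255 255 251 232 227 229 227 228 229 229 218 188]
160 [248 248 249 245 245 249 249 248 247 248 250 252 255 255 255 255 255 255
 254 243 187 141 125 122 172 201 213 217 215 212 204 197 205 214]
170 [247 241 242 242 243 244 242 243 229 175 213 254 255 255 255 255 255 255
 254 239 182 208 248 247 205 143 167 224 220 218 222 219 211 210]
180 [217 216 215 215 213 216 216 215 214 214 238 253 255 255 255 255 255 255
 254 242 211 208 205 208 207 209 211 207 212 211 212 214 213 215]
190 [ 16  18  20  19  18  16  20  19  31  35 160 247 255 255 255 255 255 255
 254 224  88  27  21  19  19  19  21  20  16  14  20  23  21  16]
base rows
100 [275 359]
140 [275 358]
170 [276 358]
```

Run:
```python
from h import *
import pickle
np.set_printoptions(precision=4,suppress=True)
f=pickle.load(open("w3.pkl","rb"));s=f["s"];Rt=R.from_euler('xyz',s["tool_rot"]).as_matrix()
g=cv2.cvtColor(f["color"],cv2.COLOR_RGB2GRAY)
for u in (285,300,335,345):
  print(u,g[0:22,u],g[174:192,u])
# slot ends: brass/dark along the slot axis column
for u in (316,317,318): print(u,g[0:70,u])
```

```text
285 [ 14  17  12  10  14  12  10  17  15  16  19  70 142 163 167 163 159 164
 164 166 165 163] [220 176 128 118 157 221 216 173  99  19  17  21  15  19  18  19  22  17]
300 [ 17  11  13  16  12  13  11  17  14  15   8 157 158 163 163 162 163 159
 162 164 162 206] [223 223 223 225 224 226 217 165  93  19  21  20  23  14  20  21  16  21]
335 [ 16  15  15  17  18  17  13  15  15  14  14 135 164 163 163 164 166 164
 167 165 168 175] [228 226 225 226 227 227 215 143  58  18  15  25  20  18  22  20  18  22]
345 [ 14  14  14  17  19  15  12  12  13  11  10  95 156 168 165 163 167 166
 164 166 165 168] [224 224 224 225 225 228 209 144  59  21  18  19  19  17  19  24  16  20]
316 [ 80  78  79  79  78  81  78  76  80  79  75  78  78  82  92  96  79  67
  71  77  84  85  75  59  74  84  86  86  87  82  87  84  73 108 168 219
 248 251 238 180 158 185 188 190 189 188 188 189 192 188 174 126 185 242
 251 251 251 251 251 251 251 251 251 251 252 251 241 165 165 166]
317 [ 76  77  76  77  80  78  80  79  78  78  77  78  77  85  94  95  78  73
  73  78  88  91  79  64  79  93  93  97  96  95  95  91  88 121 166 218
 248 251 237 182 161 195 191 191 192 191 192 193 190 193 179 125 185 242
 251 251 251 251 251 251 251 251 251 251 251 251 241 160 166 166]
318 [ 71  72  72  75  73  75  73  74  74  75  75  86  85  83  93  93  82  71
  70  70  82  92  86  80  93  89  92  91  92  90  87  90 106 146 168 217
 247 250 238 180 160 221 194 192 194 192 193 193 192 191 179 126 185 240
 251 251 251 251 251 251 251 251 251 251 251 251 242 162 165 165]
```

Run:
```python
from h import *
import pickle
np.set_printoptions(precision=4,suppress=True)
f=pickle.load(open("w3.pkl","rb"));s=f["s"];Rt=R.from_euler('xyz',s["tool_rot"]).as_matrix()
L=lambda L,z:(plane(f,L,z)-s["position"])@Rt
p=L([[300,10.7],[335,10.7],[300,181.5],[335,181.3]],.012);print(p,p.mean(0))
```

```text
[[ 0.1957 -0.0179  0.2232]
 [ 0.1958  0.0234  0.2231]
 [-0.0126 -0.0181  0.223 ]
 [-0.0123  0.0242  0.2229]] [0.0916 0.0029 0.223 ]
```

Request:
send_rows --plan "0.03 0.001 0 0 0 -0.2 0.005; 0.06 0.002 0 0 0 -0.2 0.005; 0.085 0.002 0 0 0 -0.2 0.005; 0.091 0.002 0.01 0 0 -0.2 0.005; 0.091 0.002 0.035 0 0 -0.2 0.005; 0.091 0.002 0.06 0 0 -0.2 0.005; 0.091 0.002 0.075 0 0 -0.2 0.005; 0.091 0.002 0.08 0 0 -0.2 0.005; 0.091 0.002 0.08 0 0 -0.2 0.005; 0.091 0.002 0.08 0 0 -0.2 0.005"

```text
clock: 4.97
position: [0.6015, -0.0189, 0.157]
tool_rot: [3.141, -0.0, 1.678]
force: [0.5, -0.7, -0.3]
grip_width: 0.0112
finger_force: 39.8
```

Run:
```python
from h import *
np.set_printoptions(precision=4,suppress=True)
s=observe();print(s["clock"],s["position"],s["tool_rot"],s["force"],s["moment"])
f=grab("wrist","pics/w4.png");sd=grab("side","pics/side4.png")
a=cv2.resize(f["color"][0:220,230:400,::-1],(440,570),interpolation=cv2.INTER_CUBIC)
b=cv2.resize(sd["color"][140:290,300:430,::-1],(360,415),interpolation=cv2.INTER_CUBIC)
b=np.vstack([b,np.zeros((155,360,3),np.uint8)])
cv2.imwrite("pics/c4.png",np.hstack([a,b]))
```

```text
4.9667 [ 0.6015 -0.0189  0.157 ] [ 3.1411 -0.      1.6777] [ 0.4951 -0.7006 -0.3006] [-0.0002 -0.0948  0.0072]
```

View pics/c4.png

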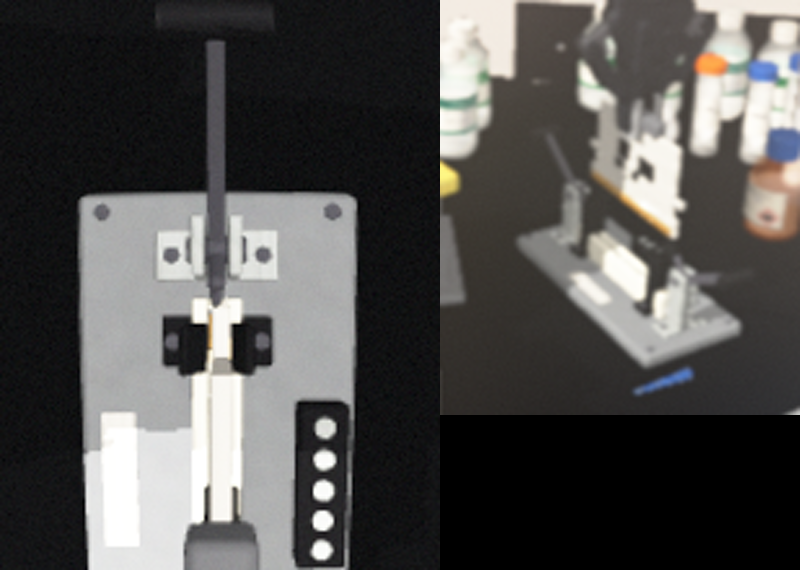

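The board (crop u≈219) is centred between the upper cheeks (205–233). The side view shows it level just above the guides. I'll lower it in stages.

Request:
send_rows --plan "0 0 0.005 0 0 0 0.005; 0 0 0.01 0 0 0 0.005; 0 0 0.015 0 0 0 0.005; 0 0 0.02 0 0 0 0.005; 0 0 0.025 0 0 0 0.005; 0 0 0.03 0 0 0 0.005; 0 0 0.03 0 0 0 0.005"

```text
clock: 5.65
position: [0.6008, -0.0193, 0.125]
tool_rot: [-3.14, -0.0, 1.677]
force: [0.4, -0.3, -2.1]
grip_width: 0.0111
finger_force: 39.9
```

Request:
send_rows --plan "0 0 0.004 0 0 0 0.005; 0 0 0.008 0 0 0 0.005; 0 0 0.012 0 0 0 0.005; 0 0 0.015 0 0 0 0.005; 0 0 0.018 0 0 0 0.005; 0 0 0.018 0 0 0 0.005"

```text
clock: 6.15
position: [0.6012, -0.0192, 0.1077]
tool_rot: [-3.141, -0.0, 1.677]
force: [-0.4, 0.4, -3.4]
grip_width: 0.0114
finger_force: 39.8
```

Request:
send_rows --plan "0 0 0.002 0 0 0 0.005; 0 0 0.004 0 0 0 0.005; 0 0 0.006 0 0 0 0.005; 0 0 0.007 0 0 0 0.005; 0 0 0.007 0 0 0 0.005"

```text
clock: 6.57
position: [0.6016, -0.019, 0.1015]
tool_rot: [3.141, -0.0, 1.678]
force: [-3.5, 2.0, 4.5]
grip_width: 0.0113
finger_force: 40.7
```

Request:
send_rows --plan "0 0 0.001 0 0 0 0.005; 0 0 0.0015 0 0 0 0.005; 0 0 0.0015 0 0 0 0.005"

```text
clock: 6.82
position: [0.6018, -0.0185, 0.1005]
tool_rot: [3.141, -0.001, 1.678]
force: [-4.1, 4.2, 11.3]
grip_width: 0.0111
finger_force: 41.7
```

Request:
send_rows --plan "0 0 -0.002 0 0 0 0.005; 0 0 -0.002 0 0 0 0.005; 0.001 -0.0007 -0.002 0 0 0 0.005; 0.001 -0.0007 -0.002 0 0 0 0.005"

```text
clock: 7.15
position: [0.6007, -0.0184, 0.1018]
tool_rot: [3.141, 0.0, 1.677]
force: [0.2, -0.7, 0.5]
grip_width: 0.0113
finger_force: 40.2
```

Request:
send_rows --plan "0 0 0.001 0 0 0 0.005; 0 0 0.002 0 0 0 0.005; 0 0 0.003 0 0 0 0.005; 0 0 0.003 0 0 0 0.005"

```text
clock: 7.48
position: [0.6013, -0.0174, 0.0994]
tool_rot: [3.14, -0.001, 1.678]
force: [-1.3, 5.5, 10.9]
grip_width: 0.0112
finger_force: 41.9
```

Request:
send_rows --plan "0 0 -0.002 0 0 0 0.005; 0.0015 0 -0.002 0 0 0 0.005; 0.0015 0 -0.002 0 0 0 0.005; 0.0015 0 -0.002 0 0 0 0.005"

```text
clock: 7.82
position: [0.6004, -0.0169, 0.1006]
tool_rot: [-3.141, 0.0, 1.677]
force: [0.2, -0.1, 1.1]
grip_width: 0.0112
finger_force: 40.3
```

Request:
send_rows --plan "0 0 0.001 0 0 0 0.005; 0 0 0.002 0 0 0 0.005; 0 0 0.003 0 0 0 0.005; 0 0 0.003 0 0 0 0.005"

```text
clock: 8.15
position: [0.6008, -0.0175, 0.098]
tool_rot: [3.141, 0.001, 1.677]
force: [0.3, -2.9, 7.0]
grip_width: 0.0112
finger_force: 41.3
```

Request:
send_rows --plan "-0.0005 0 -0.0005 0 0 0 0.005; -0.0007 0 0 0 0 0 0.005; -0.0007 0 0.001 0 0 0 0.005; -0.0007 0 0.001 0 0 0 0.005"

```text
clock: 8.48
position: [0.6012, -0.018, 0.0975]
tool_rot: [3.14, 0.0, 1.677]
force: [-0.7, -2.8, 12.4]
grip_width: 0.011
finger_force: 42.1
```

Request:
send_rows --plan "0 0 -0.001 0 0 0 0.005; 0 0 -0.001 0 0 0 0.008; 0 0 -0.001 0 0 0 0.012; 0 0 -0.001 0 0 0 0.02; 0 0 -0.001 0 0 0 0.03; 0 0 -0.001 0 0 0 0.04; 0 0 -0.001 0 0 0 0.04"

```text
clock: 9.07
position: [0.6004, -0.0176, 0.0977]
tool_rot: [-3.141, -0.0, 1.677]
force: [-0.7, 0.8, -0.3]
grip_width: 0.0398
finger_force: 0.0
```

Request:
send_rows --plan "0 0 -0.01 0 0 0 0.04; 0 0 -0.03 0 0 0 0.04; 0 0 -0.06 0 0 0 0.04; -0.02 0 -0.09 0 0 0 0.04; -0.05 0 -0.12 0 0 0 0.04; -0.08 0 -0.13 0 0 0 0.03; -0.09 0 -0.13 0 0 0 0.01; -0.09 0 -0.13 0 0 0 0.0; -0.09 0 -0.13 0 0 0 0.0"

```text
clock: 9.82
position: [0.6098, -0.1071, 0.2279]
tool_rot: [-3.141, -0.0, 1.676]
force: [0.1, 0.9, -0.2]
grip_width: 0.0
finger_force: 0.0
```

Run:
```python
from h import *
import pickle
np.set_printoptions(precision=4,suppress=True)
s=observe();print(s["clock"],s["position"],s["tool_rot"],s["force"],s["grip_width"])
f=grab("wrist","pics/w5.png");f["s"]=s;sd=grab("side","pics/side5.png");sc=grab("scene","pics/scene5.png")
pickle.dump((f,sd,sc),open("w5.pkl","wb"))
a=cv2.resize(f["color"][0:300,230:400,::-1],(340,600),interpolation=cv2.INTER_CUBIC)
b=cv2.resize(sd["color"][160:290,310:430,::-1],(460,498),interpolation=cv2.INTER_CUBIC)
b=np.vstack([b,np.zeros((102,460,3),np.uint8)])
cv2.imwrite("pics/c5.png",np.hstack([a,b]))
```

```text
9.8167 [ 0.6098 -0.1071  0.2279] [-3.1414 -0.0003  1.6764] [ 0.1287  0.9333 -0.154 ] 9.57228393116517e-07
```

View pics/c5.png

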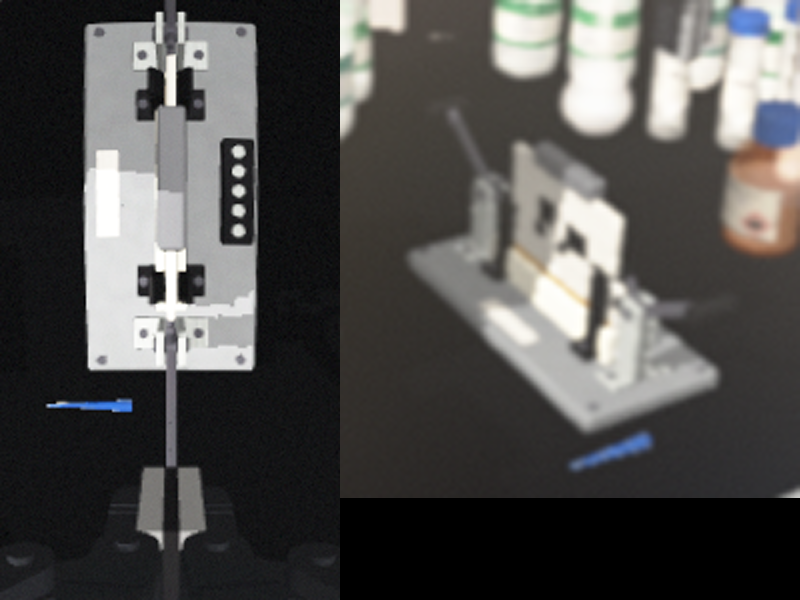

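The board stands upright and level in both cheeks with its rail centred. The orange bottom edge sits at the connector and both levers are still swung out. Next is lever b: I'll come in from outside with the fingers shut.

Request:
send_rows --plan "-0.03 0 0 0 0 0 0; -0.06 0 0.01 0 0 0 0; -0.085 0 0.04 0 0 0 0; -0.085 0 0.075 0 0 0 0; -0.085 0 0.11 0 0 0 0; -0.085 0 0.135 0 0 0 0; -0.085 0 0.143 0 0 0 0; -0.085 0 0.143 0 0 0 0"

```text
clock: 10.63
position: [0.6181, -0.1903, 0.0828]
tool_rot: [-3.138, -0.002, 1.678]
force: [-0.8, 0.2, -0.1]
grip_width: -0.0002
finger_force: 0.0
```

Request:
send_rows --plan "0.005 0 0 0 0 0 0; 0.01 0 0 0 0 0 0; 0.015 0 0 0 0 0 0; 0.02 0 0 0 0 0 0; 0.025 0 0 0 0 0 0; 0.025 0 0 0 0 0 0"

```text
clock: 11.13
position: [0.617, -0.1658, 0.0859]
tool_rot: [3.14, 0.0, 1.678]
force: [0.9, -0.4, 0.1]
grip_width: 0.0002
finger_force: 0.1
```

Request:
send_rows --plan "0.002 0 0 0 0 0 0; 0.004 0 0 0 0 0 0; 0.006 0 0 0 0 0 0; 0.008 0 0 0 0 0 0"

```text
clock: 11.47
position: [0.6156, -0.1587, 0.0849]
tool_rot: [3.142, 0.0, 1.677]
force: [-0.1, -3.6, 0.3]
grip_width: 0.0002
finger_force: 1.3
```

```bash
cat > tip.py <<'E'
from h import *
import pickle,sys
np.set_printoptions(precision=4,suppress=True)
C=np.array([.6006,-.0177]);yaw=.1062;ay=np.array([-np.sin(yaw),np.cos(yaw)]);ax=np.array([np.cos(yaw),np.sin(yaw)])
s=observe();d=s["position"][:2]-C;print("clock",s["clock"],"s",d@ay,"lat",d@ax,"z",s["position"][2],"F",s["force"])
def world(y,z,x=0): return np.r_[C+y*ay+x*ax,z]
def tip(sg,th): return world(sg*(.0805+.07*np.sin(th)),.058+.07*np.cos(th))
E
python3 - <<'E'
from tip import *
f,sd,sc=pickle.load(open("w5.pkl","rb"))
n=grab("side");m=grab("scene")
for nm,b,a in(("side",sd,n),("scene",sc,m)):
  for th in (1.0,.8,.6): print(nm,th,proj(a,[tip(1,th),tip(-1,th)]).round(1).tolist())
  d=cv2.absdiff(a["color"],b["color"]).max(2)
  u,v=proj(a,[tip(-1,.9)])[0].astype(int)
  print(nm,(d[v-20:v+20:4,u-30:u+30:4]>25).astype(int))
E
```

```text
clock 11.4667 s -0.1417980069814915 lat -5.648392452732208e-05 z 0.08486970534450096 F [-0.0598 -3.5714  0.3174]
side 1.0 [[337.3, 187.1], [405.4, 239.2]]
side 0.8 [[339.1, 184.8], [403.3, 232.9]]
side 0.6 [[341.4, 183.3], [400.6, 226.9]]
side [[0 0 0 1 1 0 1 0 0 1 1 1 1 1 1]
 [0 0 0 0 0 0 0 0 0 1 1 1 1 1 0]
 [0 0 0 0 0 0 0 0 0 0 1 1 1 0 0]
 [0 0 0 0 0 0 0 0 0 0 0 0 0 0 0]
 [0 0 0 1 0 0 0 0 0 1 1 0 0 0 0]
 [1 0 0 0 0 1 0 0 0 1 1 0 0 0 0]
 [0 0 0 0 0 1 1 0 1 1 1 0 0 0 0]
 [0 0 0 0 0 0 0 1 1 1 0 0 0 0 0]
 [0 0 0 0 0 0 0 0 0 0 0 0 0 0 0]
 [0 0 0 0 0 0 0 0 0 0 0 0 0 0 0]]
scene 1.0 [[333.9, 180.3], [402.7, 231.7]]
scene 0.8 [[335.9, 178.6], [400.8, 226.7]]
scene 0.6 [[338.4, 177.8], [398.2, 221.8]]
scene [[0 0 0 0 0 0 1 1 1 1 0 0 1 0 0]
 [0 0 0 0 1 1 1 1 1 1 0 1 0 0 0]
 [0 0 0 0 1 1 1 0 1 1 0 1 0 0 0]
 [0 0 0 0 0 1 1 1 1 1 0 0 0 0 0]
 [0 0 0 0 0 1 1 1 1 1 0 0 0 0 0]
 [0 0 0 0 1 0 1 0 1 1 0 0 0 0 0]
 [0 0 0 0 0 0 1 0 1 1 0 0 0 0 0]
 [0 0 0 0 0 0 0 0 1 0 0 0 0 0 0]
 [0 0 0 0 0 0 0 0 0 0 0 0 0 0 0]
 [0 0 0 0 0 0 0 0 0 0 0 0 0 0 0]]
```

Request:
send_rows --plan "0.0015 0 0 0 0 0 0; 0.003 0 0 0 0 0 0; 0.003 0 0 0 0 0 0"

```text
clock: 11.82
position: [0.6152, -0.1554, 0.0847]
tool_rot: [-3.141, -0.0, 1.677]
force: [0.5, -0.8, -0.1]
grip_width: -0.0001
finger_force: 0.5
```

Request:
send_rows --plan "0.0015 0 0 0 0 0 0; 0.003 0 0 0 0 0 0; 0.003 0 0 0 0 0 0"

```text
clock: 12.07
position: [0.6149, -0.1524, 0.0847]
tool_rot: [-3.141, -0.0, 1.677]
force: [-0.4, -1.1, 0.0]
grip_width: -0.0001
finger_force: 0.5
```

Request:
send_rows --plan "0.0015 0 0 0 0 0 0; 0.003 0 0 0 0 0 0; 0.003 0 0 0 0 0 0"

```text
clock: 12.32
position: [0.6146, -0.1495, 0.0848]
tool_rot: [3.142, -0.0, 1.677]
force: [0.1, -2.1, 1.2]
grip_width: 0.0
finger_force: 0.8
```

Request:
send_rows --plan "0.001 0 0 0 0 0 0; 0.002 0 0 0 0 0 0; 0.002 0 0 0 0 0 0"

```text
clock: 12.57
position: [0.6145, -0.1479, 0.0849]
tool_rot: [3.142, 0.0, 1.677]
force: [-0.6, -3.5, 1.7]
grip_width: -0.0001
finger_force: 1.6
```

Request:
send_rows --plan "0.001 0 0 0 0 0 0; 0.002 0 0 0 0 0 0; 0.002 0 0 0 0 0 0"

```text
clock: 12.82
position: [0.6143, -0.1461, 0.0849]
tool_rot: [3.141, 0.0, 1.677]
force: [-0.5, -4.6, 2.4]
grip_width: 0.0001
finger_force: 1.8
```

Request:
send_rows --plan "0.001 0 0 0 0 0 0; 0.002 0 0 0 0 0 0; 0.002 0 0 0 0 0 0"

```text
clock: 13.07
position: [0.6142, -0.1447, 0.0852]
tool_rot: [3.141, 0.001, 1.677]
force: [-0.5, -7.6, 4.7]
grip_width: 0.0001
finger_force: 1.3
```

Lever b now feels the ear: the force rose from about 1–2 N to about 8 N. I'll back off, cross over the top and bring lever a up the same way.

Request:
send_rows --plan "-0.006 0 0 0 0 0 0; -0.006 0 -0.035 0 0 0 0; 0 0 -0.07 0 0 0 0; 0.035 0 -0.08 0 0 0 0; 0.075 0 -0.08 0 0 0 0; 0.115 0 -0.08 0 0 0 0; 0.155 0 -0.08 0 0 0 0; 0.195 0 -0.08 0 0 0 0; 0.235 0 -0.08 0 0 0 0; 0.275 0 -0.08 0 0 0 0"

```text
clock: 13.9
position: [0.584, 0.1318, 0.1647]
tool_rot: [-3.141, -0.001, 1.678]
force: [0.4, -0.3, -0.2]
grip_width: 0.0
finger_force: 0.0
```

Request:
send_rows --plan "0.025 0 0 0 0 0 0; 0.03 0 0.03 0 0 0 0; 0.03 0 0.06 0 0 0 0; 0.03 0 0.075 0 0 0 0; 0.03 0 0.075 0 0 0 0; 0.022 0 0.075 0 0 0 0; 0.014 0 0.075 0 0 0 0; 0.006 0 0.075 0 0 0 0; 0.006 0 0.075 0 0 0 0"

```text
clock: 14.65
position: [0.5852, 0.1334, 0.0912]
tool_rot: [3.14, 0.0, 1.675]
force: [-0.5, -0.5, 1.5]
grip_width: -0.0
finger_force: 0.0
```

```bash
python3 tip.py
```

```text
clock 14.65 s 0.15191270467651388 lat 0.0006982864903254489 z 0.09115943913225605 F [-0.5466 -0.5496  1.4987]
```

Request:
send_rows --plan "-0.003 0 0 0 0 0 0; -0.006 0 0 0 0 0 0; -0.009 0 0 0 0 0 0; -0.009 0 0 0 0 0 0"

```text
clock: 14.98
position: [0.5852, 0.126, 0.0899]
tool_rot: [3.141, 0.0, 1.677]
force: [-0.8, 1.1, 0.2]
grip_width: 0.0001
finger_force: 0.3
```

Request:
send_rows --plan "-0.002 0 -0.003 0 0 0 0; -0.004 0 -0.006 0 0 0 0; -0.006 0 -0.009 0 0 0 0; -0.006 0 -0.009 0 0 0 0"

```text
clock: 15.32
position: [0.5861, 0.1201, 0.0995]
tool_rot: [3.141, 0.0, 1.677]
force: [1.0, 0.4, -0.3]
grip_width: 0.0001
finger_force: 0.0
```

Request:
send_rows --plan "-0.0015 0 -0.001 0 0 0 0; -0.003 0 -0.002 0 0 0 0; -0.003 0 -0.002 0 0 0 0"

```text
clock: 15.57
position: [0.5862, 0.1174, 0.101]
tool_rot: [3.141, 0.0, 1.677]
force: [-0.5, 0.6, 0.9]
grip_width: -0.0
finger_force: 0.4
```

Request:
send_rows --plan "-0.0015 0 0 0 0 0 0; -0.003 0 0 0 0 0 0; -0.003 0 0 0 0 0 0"

```text
clock: 15.82
position: [0.5864, 0.1143, 0.1007]
tool_rot: [-3.142, 0.0, 1.677]
force: [0.4, 1.4, 0.4]
grip_width: -0.0002
finger_force: 0.4
```

Request:
send_rows --plan "-0.001 0 0 0 0 0 0; -0.002 0 0 0 0 0 0; -0.002 0 0 0 0 0 0"

```text
clock: 16.07
position: [0.5866, 0.1125, 0.1008]
tool_rot: [-3.142, 0.0, 1.677]
force: [-0.5, 0.9, 0.7]
grip_width: 0.0
finger_force: 0.5
```

Request:
send_rows --plan "-0.001 0 0 0 0 0 0; -0.002 0 0 0 0 0 0; -0.002 0 0 0 0 0 0"

```text
clock: 16.32
position: [0.5868, 0.1106, 0.1008]
tool_rot: [-3.142, -0.0, 1.677]
force: [-0.8, 1.8, 0.1]
grip_width: -0.0003
finger_force: 0.8
```

Request:
send_rows --plan "-0.001 0 0 0 0 0 0; -0.002 0 0 0 0 0 0; -0.002 0 0 0 0 0 0"

```text
clock: 16.57
position: [0.5871, 0.1088, 0.1009]
tool_rot: [3.141, -0.0, 1.677]
force: [-0.4, 2.8, 1.0]
grip_width: -0.0
finger_force: 1.6
```

Request:
send_rows --plan "-0.001 0 0 0 0 0 0; -0.002 0 0 0 0 0 0; -0.002 0 0 0 0 0 0"

```text
clock: 16.82
position: [0.5873, 0.107, 0.1009]
tool_rot: [3.141, -0.0, 1.677]
force: [-0.9, 5.0, 1.5]
grip_width: 0.0001
finger_force: 2.4
```

Request:
send_rows --plan "-0.001 0 0 0 0 0 0; -0.002 0 0 0 0 0 0; -0.002 0 0 0 0 0 0"

```text
clock: 17.07
position: [0.5875, 0.1054, 0.1009]
tool_rot: [3.141, -0.001, 1.678]
force: [-0.5, 6.3, 3.0]
grip_width: 0.0002
finger_force: 3.3
```

Request:
send_rows --plan "0.006 0 -0.01 0 0 0 0; 0.004 0 -0.045 0 0 0 0; -0.03 0 -0.055 0 0 0 0; -0.07 0 -0.055 0 0 0 0; -0.11 0 -0.055 0 0 0 0; -0.15 0 -0.055 0 0 0 0; -0.19 0 -0.055 0 0 0 0; -0.23 0 -0.055 0 0 0 0; -0.265 0 -0.05 0 0 0 0; -0.266 0 -0.02 0 0 0 0"

```text
clock: 17.9
position: [0.6174, -0.1694, 0.1251]
tool_rot: [3.136, 0.007, 1.669]
force: [1.6, -1.7, -0.1]
grip_width: 0.0002
finger_force: 0.0
```

Request:
send_rows --plan "0 0 0.012 0 0 0 0; 0 0 0.016 0 0 0 0; 0.006 0 0.016 0 0 0 0; 0.011 0 0.016 0 0 0 0; 0.013 0 0.016 0 0 0 0; 0.015 0 0.016 0 0 0 0; 0.017 0 0.016 0 0 0 0; 0.017 0 0.016 0 0 0 0"

```text
clock: 18.57
position: [0.6148, -0.1429, 0.1065]
tool_rot: [3.139, 0.002, 1.678]
force: [0.8, -5.2, 3.0]
grip_width: 0.0001
finger_force: 2.8
```

```bash
python3 tip.py
```

```text
clock 18.5667 s -0.12598212229264547 lat 0.0008263226721566621 z 0.10652038554016856 F [ 0.8152 -5.1734  3.0109]
```

Request:
send_rows --plan "0.002 0 0 0 0 0 0; 0.004 0 0 0 0 0 0; 0.006 0 0 0 0 0 0; 0.008 0 0 0 0 0 0; 0.008 0 0 0 0 0 0"

```text
clock: 18.98
position: [0.6139, -0.1349, 0.1065]
tool_rot: [3.139, 0.002, 1.678]
force: [0.9, -5.9, 1.1]
grip_width: -0.0001
finger_force: 2.9
```

```bash
python3 tip.py
```

```text
clock 18.9833 s -0.11790355463369438 lat 0.0008098093230541055 z 0.10647605573404556 F [ 0.902  -5.8577  1.0956]
```

Request:
send_rows --plan "-0.006 0 -0.01 0 0 0 0; -0.004 0 -0.045 0 0 0 0; 0.03 0 -0.05 0 0 0 0; 0.07 0 -0.05 0 0 0 0; 0.11 0 -0.05 0 0 0 0; 0.15 0 -0.05 0 0 0 0; 0.19 0 -0.05 0 0 0 0; 0.23 0 -0.05 0 0 0 0; 0.256 0 -0.045 0 0 0 0; 0.256 0 -0.015 0 0 0 0"

```text
clock: 19.82
position: [0.5875, 0.1282, 0.1248]
tool_rot: [3.134, -0.005, 1.685]
force: [2.2, 1.1, 0.3]
grip_width: -0.0002
finger_force: 0.0
```

Request:
send_rows --plan "0 0 0.013 0 0 0 0; 0 0 0.013 0 0 0 0; -0.006 0 0.013 0 0 0 0; -0.012 0 0.013 0 0 0 0; -0.015 0 0.013 0 0 0 0; -0.018 0 0.013 0 0 0 0; -0.021 0 0.013 0 0 0 0; -0.0235 0 0.013 0 0 0 0; -0.0235 0 0.013 0 0 0 0"

```text
clock: 20.57
position: [0.5894, 0.0962, 0.1088]
tool_rot: [3.139, -0.001, 1.677]
force: [-0.9, 4.7, 1.9]
grip_width: 0.0
finger_force: 2.6
```

```bash
python3 tip.py
```

```text
clock 20.5667 s 0.11444358332337638 lat 0.0009544019943277511 z 0.10877687860094717 F [-0.9331  4.6566  1.9117]
```

Request:
send_rows --plan "0.006 0 -0.01 0 0 0 0; 0.004 0 -0.045 0 0 0 0; -0.03 0 -0.05 0 0 0 0; -0.07 0 -0.05 0 0 0 0; -0.11 0 -0.05 0 0 0 0; -0.15 0 -0.05 0 0 0 0; -0.19 0 -0.05 0 0 0 0; -0.225 0 -0.05 0 0 0 0; -0.248 0 -0.045 0 0 0 0; -0.248 0 -0.015 0 0 0 0"

```text
clock: 21.4
position: [0.6171, -0.1583, 0.1275]
tool_rot: [3.134, 0.005, 1.67]
force: [1.1, -0.6, -0.2]
grip_width: 0.0002
finger_force: 0.0
```

Request:
send_rows --plan "0 0 0.014 0 0 0 0; 0 0 0.014 0 0 0 0; 0.006 0 0.014 0 0 0 0; 0.012 0 0.014 0 0 0 0; 0.016 0 0.014 0 0 0 0; 0.019 0 0.014 0 0 0 0; 0.022 0 0.014 0 0 0 0; 0.025 0 0.014 0 0 0 0; 0.025 0 0.014 0 0 0 0"

```text
clock: 22.15
position: [0.6129, -0.1251, 0.1098]
tool_rot: [3.139, 0.001, 1.678]
force: [0.2, -2.8, 1.7]
grip_width: 0.0004
finger_force: 1.8
```

```bash
python3 tip.py
```

```text
clock 22.15 s -0.10806112340460189 lat 0.0008470894277526678 z 0.10975496559381175 F [ 0.1764 -2.7996  1.7275]
```

Request:
send_rows --plan "-0.006 0 -0.01 0 0 0 0; -0.004 0 -0.04 0 0 0 0; 0.03 0 -0.047 0 0 0 0; 0.07 0 -0.047 0 0 0 0; 0.11 0 -0.047 0 0 0 0; 0.15 0 -0.047 0 0 0 0; 0.19 0 -0.047 0 0 0 0; 0.22 0 -0.047 0 0 0 0; 0.237 0 -0.04 0 0 0 0; 0.237 0 -0.012 0 0 0 0"

```text
clock: 22.98
position: [0.5887, 0.1164, 0.1246]
tool_rot: [3.134, -0.003, 1.683]
force: [2.1, 0.9, -0.4]
grip_width: 0.0004
finger_force: 0.0
```

Request:
send_rows --plan "0 0 0.013 0 0 0 0; 0 0 0.013 0 0 0 0; -0.006 0 0.013 0 0 0 0; -0.012 0 0.013 0 0 0 0; -0.015 0 0.013 0 0 0 0; -0.018 0 0.013 0 0 0 0; -0.021 0 0.013 0 0 0 0; -0.023 0 0.013 0 0 0 0; -0.023 0 0.013 0 0 0 0"

```text
clock: 23.73
position: [0.5902, 0.087, 0.1085]
tool_rot: [3.139, -0.001, 1.676]
force: [-0.7, 4.2, 1.7]
grip_width: -0.0001
finger_force: 2.0
```

Run:
```python
from tip import *
f,sd,sc=pickle.load(open("w5.pkl","rb"))
n=grab("side","pics/side6.png");m=grab("scene","pics/scene6.png")
# board displacement in fixed cameras: match the rail patch before/after
for nm,b,a,c in(("side",sd,n,1),("scene",sc,m,1)):
  for lab,y in(("end a",.045),("mid",0),("end b",-.045)):
    p=proj(b,[world(y,.075+.029 if y else .115)])[0]; q=proj(b,[world(y,.068+.029 if y else .108)])[0]
    u,v=p.round().astype(int); t=cv2.resize(b["color"][v-6:v+7,u-6:u+7],None,fx=8,fy=8,interpolation=3); w=cv2.resize(a["color"][v-12:v+13,u-12:u+13],None,fx=8,fy=8,interpolation=3)
    r=cv2.matchTemplate(w,t,cv2.TM_CCOEFF_NORMED);_,mx,_,l=cv2.minMaxLoc(r)
    print(nm,lab,"shift px",(np.array(l)/8-6),"score",round(mx,2),"7mm=",q-p)
```

```text
clock 23.7333 s 0.10524780739334237 lat 0.0008069766178668089 z 0.10852328375123668 F [-0.7307  4.2317  1.7251]
side end a shift px [0. 1.] score 0.93 7mm= [-0.1816  2.473 ]
side mid shift px [-1.  1.] score 0.85 7mm= [-0.2281  2.5638]
side end b shift px [0. 2.] score 1.0 7mm= [-0.2757  2.6002]
scene end a shift px [0. 1.] score 0.95 7mm= [-0.1551  1.9977]
scene mid shift px [-2.  0.] score 0.94 7mm= [-0.1964  2.0338]
scene end b shift px [0. 1.] score 1.0 7mm= [-0.2369  2.0272]
```

Request:
send_rows --plan "0.006 0 -0.01 0 0 0 0; 0.004 0 -0.045 0 0 0 0; -0.03 0 -0.05 0 0 0 0; -0.07 0 -0.05 0 0 0 0; -0.11 0 -0.05 0 0 0 0; -0.15 0 -0.05 0 0 0 0; -0.19 0 -0.05 0 0 0 0; -0.215 0 -0.05 0 0 0 0; -0.231 0 -0.045 0 0 0 0; -0.231 0 -0.012 0 0 0 0"

```text
clock: 24.67
position: [0.6165, -0.1483, 0.1241]
tool_rot: [3.134, 0.005, 1.671]
force: [1.2, -0.9, -0.1]
grip_width: 0.0001
finger_force: 0.0
```

Request:
send_rows --plan "0 0 0.012 0 0 0 0; 0 0 0.012 0 0 0 0; 0.006 0 0.012 0 0 0 0; 0.012 0 0.012 0 0 0 0; 0.016 0 0.012 0 0 0 0; 0.019 0 0.012 0 0 0 0; 0.022 0 0.012 0 0 0 0; 0.023 0 0.012 0 0 0 0; 0.023 0 0.012 0 0 0 0"

```text
clock: 25.42
position: [0.6119, -0.1192, 0.108]
tool_rot: [3.14, 0.001, 1.678]
force: [0.8, -3.4, 0.8]
grip_width: 0.0003
finger_force: 1.6
```

```bash
python3 tip.py
```

```text
clock 25.4167 s -0.1020979175082725 lat 0.0005264074158634024 z 0.10798146418611416 F [ 0.7846 -3.3515  0.7648]
```

Now lever a again, to about s = 0.100.

Request:
send_rows --plan "-0.006 0 -0.01 0 0 0 0; -0.004 0 -0.042 0 0 0 0; 0.03 0 -0.049 0 0 0 0; 0.07 0 -0.049 0 0 0 0; 0.11 0 -0.049 0 0 0 0; 0.15 0 -0.049 0 0 0 0; 0.19 0 -0.049 0 0 0 0; 0.21 0 -0.049 0 0 0 0; 0.224 0 -0.04 0 0 0 0; 0.224 0 -0.012 0 0 0 0"

```text
clock: 26.25
position: [0.5894, 0.1072, 0.1219]
tool_rot: [3.135, -0.002, 1.681]
force: [1.1, 0.6, -0.8]
grip_width: 0.0003
finger_force: 0.0
```

Request:
send_rows --plan "0 0 0.013 0 0 0 0; 0 0 0.013 0 0 0 0; -0.006 0 0.013 0 0 0 0; -0.012 0 0.013 0 0 0 0; -0.016 0 0.013 0 0 0 0; -0.019 0 0.013 0 0 0 0; -0.021 0 0.013 0 0 0 0; -0.0225 0 0.013 0 0 0 0; -0.0225 0 0.013 0 0 0 0"

```text
clock: 27.0
position: [0.5908, 0.0806, 0.107]
tool_rot: [3.14, -0.001, 1.677]
force: [-0.3, 4.2, 0.4]
grip_width: -0.0002
finger_force: 1.9
```

```bash
python3 tip.py
```

```text
clock 27.0 s 0.0988156360687086 lat 0.0006350613526592939 z 0.10704054241211738 F [-0.3438  4.2145  0.3794]
```

Request:
send_rows --plan "0.006 0 -0.01 0 0 0 0; 0.004 0 -0.045 0 0 0 0; -0.03 0 -0.05 0 0 0 0; -0.07 0 -0.05 0 0 0 0; -0.11 0 -0.05 0 0 0 0; -0.15 0 -0.05 0 0 0 0; -0.185 0 -0.05 0 0 0 0; -0.205 0 -0.05 0 0 0 0; -0.22 0 -0.045 0 0 0 0; -0.22 0 -0.012 0 0 0 0"

```text
clock: 27.83
position: [0.6162, -0.1425, 0.1227]
tool_rot: [3.133, 0.004, 1.673]
force: [1.4, 0.3, -0.6]
grip_width: 0.0002
finger_force: 0.0
```

Request:
send_rows --plan "0 0 0.012 0 0 0 0; 0 0 0.012 0 0 0 0; 0.006 0 0.012 0 0 0 0; 0.012 0 0.012 0 0 0 0; 0.017 0 0.012 0 0 0 0; 0.02 0 0.012 0 0 0 0; 0.022 0 0.012 0 0 0 0; 0.022 0 0.012 0 0 0 0"

```text
clock: 28.5
position: [0.6117, -0.1159, 0.1069]
tool_rot: [3.14, 0.001, 1.678]
force: [1.3, -5.2, 2.2]
grip_width: -0.0
finger_force: 2.5
```

Request:
send_rows --plan "0.001 0 0 0 0 0 0; 0.002 0 0 0 0 0 0; 0.002 0 0 0 0 0 0"

```text
clock: 28.75
position: [0.6115, -0.1148, 0.107]
tool_rot: [3.14, 0.002, 1.677]
force: [1.6, -7.0, 2.8]
grip_width: -0.0002
finger_force: 3.8
```

```bash
python3 tip.py
```

```text
clock 28.75 s -0.09771707993405689 lat 0.0005338155679266298 z 0.10699088667932226 F [ 1.6456 -7.0286  2.7877]
```

Request:
send_rows --plan "0.001 0 0 0 0 0 0; 0.002 0 0 0 0 0 0; 0.002 0 0 0 0 0 0"

```text
clock: 29.0
position: [0.6114, -0.1134, 0.1071]
tool_rot: [3.139, 0.002, 1.676]
force: [1.4, -9.9, 3.3]
grip_width: 0.0002
finger_force: 5.1
```

Request:
send_rows --plan "0.001 0 0 0 0 0 0; 0.0015 0 0 0 0 0 0; 0.0015 0 0 0 0 0 0"

```text
clock: 29.25
position: [0.6113, -0.1123, 0.1072]
tool_rot: [3.139, 0.003, 1.676]
force: [1.0, -12.0, 4.0]
grip_width: -0.0003
finger_force: 6.1
```

Request:
send_rows --plan "-0.007 0 -0.01 0 0 0 0; -0.006 0 -0.042 0 0 0 0; 0.03 0 -0.05 0 0 0 0; 0.07 0 -0.05 0 0 0 0; 0.11 0 -0.05 0 0 0 0; 0.15 0 -0.05 0 0 0 0; 0.18 0 -0.05 0 0 0 0; 0.195 0 -0.05 0 0 0 0; 0.209 0 -0.04 0 0 0 0; 0.209 0 -0.012 0 0 0 0"

```text
clock: 30.08
position: [0.5898, 0.1014, 0.1205]
tool_rot: [3.135, -0.002, 1.681]
force: [1.0, -0.2, -0.4]
grip_width: 0.0002
finger_force: 0.0
```

Request:
send_rows --plan "0 0 0.013 0 0 0 0; 0 0 0.013 0 0 0 0; -0.006 0 0.013 0 0 0 0; -0.01 0 0.013 0 0 0 0; -0.013 0 0.013 0 0 0 0; -0.016 0 0.013 0 0 0 0; -0.018 0 0.013 0 0 0 0; -0.018 0 0.013 0 0 0 0"

```text
clock: 30.75
position: [0.5907, 0.0797, 0.1058]
tool_rot: [3.14, -0.001, 1.677]
force: [-0.1, 4.9, 1.5]
grip_width: 0.0002
finger_force: 2.5
```

Request:
send_rows --plan "-0.001 0 0 0 0 0 0; -0.002 0 0 0 0 0 0; -0.002 0 0 0 0 0 0"

```text
clock: 31.0
position: [0.5909, 0.0785, 0.1058]
tool_rot: [3.14, -0.002, 1.678]
force: [-0.4, 8.2, 3.1]
grip_width: -0.0001
finger_force: 3.9
```

```bash
python3 tip.py
```

```text
clock 31.0 s 0.09664931608932362 lat 0.0005106916170119604 z 0.10576912140723993 F [-0.446   8.161   3.1129]
```

Request:
send_rows --plan "-0.001 0 0 0 0 0 0; -0.002 0 0 0 0 0 0; -0.002 0 0 0 0 0 0"

```text
clock: 31.25
position: [0.5911, 0.0769, 0.1058]
tool_rot: [3.14, -0.002, 1.678]
force: [-1.4, 9.4, 3.0]
grip_width: -0.0003
finger_force: 5.1
```

Request:
send_rows --plan "-0.001 0 0 0 0 0 0; -0.002 0 0 0 0 0 0; -0.002 0 0 0 0 0 0"

```text
clock: 31.5
position: [0.5912, 0.0754, 0.1059]
tool_rot: [3.14, -0.003, 1.678]
force: [-1.9, 12.5, 4.6]
grip_width: -0.0006
finger_force: 6.2
```

Request:
send_rows --plan "-0.001 0 0 0 0 0 0; -0.002 0 0 0 0 0 0; -0.002 0 0 0 0 0 0"

```text
clock: 31.75
position: [0.5914, 0.0738, 0.1059]
tool_rot: [3.14, -0.003, 1.679]
force: [-1.5, 14.4, 4.5]
grip_width: 0.0003
finger_force: 7.2
```

Request:
send_rows --plan "0.008 0 -0.01 0 0 0 0; 0.006 0 -0.045 0 0 0 0; -0.02 0 -0.08 0 0 0 0; -0.06 0 -0.11 0 0 0 0; -0.1 0 -0.12 0 0 0 0; -0.14 0 -0.122 0 0 0 0; -0.175 0 -0.122 0 0 0 0; -0.184 0 -0.122 0 0 0 0; -0.184 0 -0.122 0 0 0 0"

```text
clock: 32.5
position: [0.6103, -0.1165, 0.2277]
tool_rot: [3.141, 0.002, 1.671]
force: [0.5, 1.0, -0.9]
grip_width: -0.0001
finger_force: 0.0
```

Run:
```python
from tip import *
F0=pickle.load(open("w5.pkl","rb"))
w=grab("wrist","pics/w7.png");w["s"]=s
n=grab("side","pics/side7.png");m=grab("scene","pics/scene7.png");pickle.dump((w,n,m),open("w7.pkl","wb"))
# lever bars: profile along cradle y at lateral offsets, sampled on plane z=.127
ys=np.arange(.07,.112,.002)
g=cv2.cvtColor(w["color"],cv2.COLOR_RGB2GRAY)
for sg in(1,-1):
  for x in(-.012,.012):
    P=np.array([world(sg*y,.127,x) for y in ys]);uv=proj(w,P).astype(np.float32)
    print(sg,x,cv2.remap(g,uv[None,:,0],uv[None,:,1],1)[0])
print(ys)
# board shift: fixed cameras, ECC translation in boxes on the plate ends
for nm,b,a in(("side",F0[1],n),("scene",F0[2],m)):
  for lab,y in(("a",.042),("b",-.042)):
    c=np.array(proj(b,[world(y,.100)])[0]).round().astype(int);q=proj(b,[world(y,.093)])[0]-proj(b,[world(y,.100)])[0]
    G=lambda f:cv2.cvtColor(f["color"],cv2.COLOR_RGB2GRAY)[c[1]-14:c[1]+15,c[0]-11:c[0]+12].astype(np.float32)
    try:
      cc,W=cv2.findTransformECC(G(b),G(a),np.eye(2,3,dtype=np.float32),cv2.MOTION_TRANSLATION,(3,200,1e-6),None,3);print(nm,lab,W[:,2],cc,"7mm",q)
    except cv2.error as e: print(nm,lab,"fail")
```

```text
clock 32.5 s -0.09928949276274211 lat -0.0008596767890644356 z 0.227664463686171 F [ 0.463   0.9547 -0.9011]
1 -0.012 [0 0 0 0 0 0 0 0 0 0 0 0 0 0 0 0 0 0 0 0 0]
1 0.012 [0 0 0 0 0 0 0 0 0 0 0 0 0 0 0 0 0 0 0 0 0]
-1 -0.012 [250 245 225 225 223 219  84  23  32  41  37  37  31  18  11  17  18  18
  17  18  19]
-1 0.012 [214 212 226 228 226 224  72  18  29  35  35  36  29  23  20  20  17  17
  17  19  17]
[0.07  0.072 0.074 0.076 0.078 0.08  0.082 0.084 0.086 0.088 0.09  0.092
 0.094 0.096 0.098 0.1   0.102 0.104 0.106 0.108 0.11 ]
side a [0.0488 1.7612] 0.9607186415015045 7mm [-0.1836  2.4674]
side b [-0.1968  2.2394] 0.9729185618768714 7mm [-0.271   2.5849]
scene a [0.1052 1.9231] 0.977684721390158 7mm [-0.1571  1.9913]
scene b [-0.4582  1.408 ] 0.9383631228220852 7mm [-0.233   2.0184]
```

Lever b's bar is at about 0.0888 m, θ≈0.12, which is near the expected home angle. The board has gone down roughly 6 mm. I'll press b once more to confirm it's hard, then recheck both bars.

Request:
send_rows --plan "-0.025 0 0 0 0 0 0; -0.025 0 0.03 0 0 0 0; -0.025 0 0.065 0 0 0 0; -0.025 0 0.1 0 0 0 0; -0.025 0 0.118 0 0 0 0; -0.025 0 0.12 0 0 0 0; -0.025 0 0.12 0 0 0 0"

```text
clock: 33.23
position: [0.6131, -0.1351, 0.1065]
tool_rot: [-3.14, -0.001, 1.679]
force: [1.0, -0.6, 0.2]
grip_width: 0.0
finger_force: 0.0
```

Request:
send_rows --plan "0.004 0 0 0 0 0 0; 0.008 0 0 0 0 0 0; 0.012 0 0 0 0 0 0; 0.015 0 0 0 0 0 0; 0.018 0 0 0 0 0 0; 0.018 0 0 0 0 0 0"

```text
clock: 33.73
position: [0.6116, -0.1181, 0.1074]
tool_rot: [3.141, 0.0, 1.678]
force: [1.5, -2.2, 0.1]
grip_width: 0.0001
finger_force: 0.9
```

```bash
python3 tip.py
```

```text
clock 33.7333 s -0.10104452479598627 lat 0.000279638363715864 z 0.10737272097293785 F [ 1.5184 -2.2461  0.0923]
```

Request:
send_rows --plan "0.002 0 0 0 0 0 0; 0.004 0 0 0 0 0 0; 0.006 0 0 0 0 0 0; 0.008 0 0 0 0 0 0; 0.008 0 0 0 0 0 0"

```text
clock: 34.15
position: [0.6107, -0.1125, 0.1073]
tool_rot: [3.141, 0.002, 1.676]
force: [1.4, -10.0, 3.8]
grip_width: -0.0002
finger_force: 5.3
```

```bash
python3 tip.py
```

```text
clock 34.15 s -0.09532969508744225 lat 3.012587099786727e-05 z 0.10730473882735381 F [  1.4442 -10.0191   3.8108]
```

Request:
send_rows --plan "-0.004 0 0 0 0 0 0; -0.012 0 -0.01 0 0 0 0; -0.012 0 -0.05 0 0 0 0; -0.012 0 -0.09 0 0 0 0; 0.02 0 -0.12 0 0 0 0; 0.035 0 -0.125 0 0 0 0; 0.035 0 -0.125 0 0 0 0; 0.035 0 -0.125 0 0 0 0; 0.035 0 -0.125 0 0 0 0"

```text
clock: 34.9
position: [0.6064, -0.0765, 0.2317]
tool_rot: [-3.141, 0.0, 1.677]
force: [0.6, 0.4, 0.0]
grip_width: 0.0002
finger_force: 0.0
```

Run:
```python
from tip import *
F0=pickle.load(open("w5.pkl","rb"))
w=grab("wrist","pics/w8.png")
g=cv2.cvtColor(w["color"],cv2.COLOR_RGB2GRAY)
ys=np.arange(.07,.112,.001);print((ys*1e3).round().astype(int))
for sg in(1,-1):
  for x in(-.012,.012):
    P=np.array([world(sg*y,.127,x) for y in ys]);uv=proj(w,P).astype(np.float32)
    print(sg,x,cv2.remap(g,uv[None,:,0],uv[None,:,1],1)[0])
for nm,i in(("side",1),("scene",2)):
  b=F0[i];fr=[grab(nm)["color"] for _ in range(6)]
  A=cv2.cvtColor(np.mean(fr,0).astype(np.uint8),cv2.COLOR_RGB2GRAY);B=cv2.cvtColor(b["color"],cv2.COLOR_RGB2GRAY)
  for lab,y,z in(("a",.042,.1),("b",-.042,.1),("mid",0,.105)):
    p=proj(b,[world(y,z)])[0];c=p.round().astype(int);q=proj(b,[world(y,z-.007)])[0]-p
    G=lambda f:f[c[1]-14:c[1]+15,c[0]-11:c[0]+12].astype(np.float32)
    try:
      cc,W=cv2.findTransformECC(G(B),G(A),np.eye(2,3,dtype=np.float32),cv2.MOTION_TRANSLATION,(3,200,1e-6),None,3);print(nm,lab,W[:,2],cc,"7mm",q)
    except cv2.error: print(nm,lab,"fail")
```

```text
clock 34.9 s -0.059062099158117914 lat -0.00041994212770614733 z 0.23168363743072767 F [0.5697 0.3686 0.0466]
[ 70  71  72  73  74  75  76  77  78  79  80  81  82  83  84  85  86  87
  88  89  90  91  92  93  94  95  96  97  98  99 100 101 102 103 104 105
 106 107 108 109 110 111]
1 -0.012 [167 166 159  98  18  13  16  16  17  17  15  13  18  17  20  19  22  22
  29  28  33  32  30  24  19  15   9  15  16  14  16  16  15  14  14   3
   0   0   0   0   0   0]
1 0.012 [168 167 162 102  19  15  13  16  15  15  14  17  15  18  20  22  23  27
  26  27  28  28  26  23  18  18  20  19  17  18  20  18  18  16  18   4
   0   0   0   0   0   0]
-1 -0.012 [ 37  19  19  20  18  19  20  19  21  18  14  19  23  28  33  39  44  40
  37  34  36  43  60  76  84  87 102 101 117 120 121 118 120 120 120 120
 120 120 122 121 120 120]
-1 0.012 [ 35  17  20  20  20  20  17  20  19  20  18  19  22  26  31  32  35  35
  36  37  35  37  48  60  68  68  73  86 106 111 109 114 113 117 120 120
 121 122 119 120 122 123]
side a [-0.1161  1.4872] 0.9056901105173559 7mm [-0.1836  2.4674]
side b [-0.2152  2.2256] 0.9722041361244509 7mm [-0.271   2.5849]
side mid [-0.7687  1.424 ] 0.9344328488467155 7mm [-0.2258  2.5379]
scene a [-0.0148  1.7225] 0.9756464289357906 7mm [-0.1571  1.9913]
scene b [-0.4277  1.402 ] 0.9353909398751128 7mm [-0.233   2.0184]
scene mid [-0.5352  1.6371] 0.995211115735326 7mm [-0.1946  2.0146]
```

Lever a was clearly hard at 14 N, but b's last 10 N is only just above the 9 N limit. There's time left, so I'll press b on gently to about 17 N to be sure.

Request:
send_rows --plan "-0.035 0 0 0 0 0 0; -0.059 0 0.02 0 0 0 0; -0.059 0 0.06 0 0 0 0; -0.059 0 0.1 0 0 0 0; -0.059 0 0.123 0 0 0 0; -0.055 0 0.125 0 0 0 0; -0.048 0 0.125 0 0 0 0; -0.041 0 0.125 0 0 0 0; -0.037 0 0.125 0 0 0 0; -0.037 0 0.125 0 0 0 0"

```text
clock: 36.38
position: [0.6115, -0.1127, 0.1091]
tool_rot: [3.139, 0.002, 1.678]
force: [1.1, -9.1, -2.2]
grip_width: -0.0
finger_force: 4.2
```

Request:
send_rows --plan "0.002 0 0 0 0 0 0; 0.003 0 0 0 0 0 0; 0.003 0 0 0 0 0 0"

```text
clock: 36.63
position: [0.6114, -0.1112, 0.1093]
tool_rot: [3.138, 0.003, 1.676]
force: [1.7, -11.5, -2.6]
grip_width: 0.0002
finger_force: 6.1
```

Request:
send_rows --plan "0.001 0 0 0 0 0 0; 0.003 0 0 0 0 0 0; 0.003 0 0 0 0 0 0"

```text
clock: 36.88
position: [0.6111, -0.1089, 0.1094]
tool_rot: [3.138, 0.004, 1.676]
force: [2.0, -15.0, -2.4]
grip_width: -0.0001
finger_force: 7.9
```

Lever b holds at 15 N with an unchanged contact point (s≈0.1015), so both levers are hard. I'll retreat and hand in.

Request:
send_rows --plan "-0.006 0 0 0 0 0 0; -0.016 0 -0.005 0 0 0 0; -0.018 0 -0.04 0 0 0 0; -0.018 0 -0.08 0 0 0 0; -0.018 0 -0.12 0 0 0 0; -0.018 0 -0.15 0 0 0 0; -0.018 0 -0.15 0 0 0 0; -0.018 0 -0.15 0 0 0 0; -0.018 0 -0.15 0 0 0 0"

```text
clock: 37.63
position: [0.6119, -0.1241, 0.2578]
tool_rot: [3.14, 0.0, 1.678]
force: [0.0, 0.6, -0.2]
grip_width: -0.0
finger_force: 0.0
```

Run:
```python
from tip import *
print(bot.job_done())
```

```text
clock 37.6333 s -0.10701122501075166 lat 2.435399493476035e-06 z 0.2577965532696792 F [ 0.0144  0.6493 -0.2329]
the job is handed in; nothing more can be done
None
```

Job handed in at 37.6 s: I set the board on the cradle's contacts, let go, and pressed it down with the two levers in turn until each came up hard (about 14 N on a, 15 N on b); I take both ends to be home from that and the lever angles, as the camera's measure of board travel was too rough (about 5.5 of 7 mm) to confirm it.

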